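Scrape out the juice groove of a chopping board

ROBOT

A 6-joint arm with a two-finger parallel gripper is mounted at the origin on a cart in front of the work surface, level with it; the furniture and walls round the work are solid. World frame = base frame: x ahead of the robot, y to its left, z up, the work surface at z = 0. Lengths are in m, angles in rad, forces in N, time in s.
With the tool pointing down it reaches from about 0.325 to 0.925 m from the base axis. Payload 3.1 kg.
Tool frame: the origin (TCP) lies at the very end of the fingers, on their centre line; the grasp point (between the pads) lies 19 mm behind it; z points along the fingers, y is the line along which they close (so a half turn about z gives the same grasp; the last joint's range is limited). The gripper opens to 85 mm and grips with 20 to 120 N. Pads are 22 mm wide; open, the fingers measure 114 mm over their backs; the gripper's body (76 mm by 85 mm) begins 54 mm behind the grasp point. The pads swing forward as they close: fully open they stand 13 mm farther back than shut.
Start: joints at [0.999, 0.217, 1.613, -0, 1.311, -0.112], TCP at [0.277, 0.56, 0.231] pointing down, gripper open.
Joint ranges: [-2.75, 2.75], [-0.78, 2.1], [0.31, 2.55], [-1.13, 4.27], [0.13, 2.63], [-2.58, 2.58]. Speed limits (rad/s): [2.79, 2.79, 3.14, 3.14, 3.14, 3.14].

INTERFACE

Orientations are given as a unit quaternion [w, x, y, z].
In Python, from rig import monitor, vision, order gives the robot as it stands.
- The arm moves only by the shell command python3 -m inch 'ROWS' [FORCE]. ROWS is JSON, a list of rows, each a list of 3 entries, a list of its own where there are three numbers: the finger opening in mm, from 0 to 85.4, then the shift along the tool's x, y, z in units of 30 mm (1.0 is 30 mm), then the turn about the tool's z in rad. In form: [[jaw, [x, y, z], twist], ...]. A call has 1 to 5 rows; each row shifts and turns the commanded pose from where the row before left it, along the tool's axes as they then stand; what a row does not reach is not made up. A row lasts 1/10 s, in which the tool goes at most 50 mm and 8.59 degrees, less where a joint would pass 70% of its speed; a pose out of reach is approached as far as the arm can. A call is refused whole if a number of a shift passes 1 or a number of a turn 0.15, either way. A call with a gripper value outside its range is refused whole. The fingers move at their own pace and stop on an object; FORCE is the grip in N (left out, the last holds). Time passes only in rows, so rows that do not move let the fingers close. It gives the time, the measured TCP pose, the force, the opening and the grip force at its end, in the units of the state.
- monitor.sense(): the state, without advancing time (a new reading comes with each control period).
- vision.grab_frame(name): name is "scene" or "side" or "wrist"; returns a dict with "pixels" (384x512x3 uint8, red, green, blue), "range_z" (384x512 float32, m along the optical axis (not along the pixel's ray), 0 where there is no reading), "intrinsics" (3x3 intrinsics, pixels), "extrinsics" (4x4, takes a point from camera to world coordinates). Camera axes: x right, y up, looking along -z (the intrinsics and any distortion apply to the point x, -y, -z); pixel columns grow to the right and rows downward; lengths in m; the calibration is good to about 2 mm. A picture is of the moment at which its call begins.
- order.job_done(): hands the job in; it is judged then, once.
The state is a dict: "time": time; "q": joint angles; "dq": joint speeds; "tau": joint torques, N m; "eef_pos": TCP position; "orientation": TCP orientation; "force": force on the tool from outside, world axes, zero at the start; "ft_torque": the same for the moment, N m; "finger_gap": finger opening in m; "grip_force": force on a finger pad.
Only numpy, scipy, OpenCV 4.12 (cv2) and the standard library are available. Lean on these libraries where they do the work, as an engineer would, in place of code of your own. Each camera call takes 0.05 s, during which the arm holds its last target. There are 200 camera calls.

TASK

Lift the salt shaker off the chopping board and stand it upright on the worktop. Then take the orange groove scraper from its stand and run its sprung white nib slowly (a few centimetres a second) and lightly pressed along the whole juice groove, from the end with the red dot round both corners to the open spout at the other end. Put the scraper back in its stand, upright and fully down, and leave the other things where they stand.

Things in the scene. Friction and masses are not known exactly. Their poses are not given: they have to be found in the camera images.
- board: Wooden chopping board, fixed, 140 (x) x 200 (y) x 22 mm high; origin at the centre of its underside, +x to its far side, +y to its left, z up. A juice groove with a dark floor, 14 mm wide and 8 mm deep, runs in three straight lines with square corners: groove_start, groove_corner1, groove_corner2, groove_end. The board must feel no more than 12 N.
- groove_start (a point): Middle of the groove's floor at its closed end; board x, y, z = -42, 80, 14 mm. The groove ends 10 mm nearer; a 10 mm red dot lies on the board beyond, at x -61 mm. Begin within 8 mm of here. The nib must be pressed in at least 1 mm all along the groove, moving at under 0.10 m/s.
- groove_corner1 (a point): Groove centre line at its first square corner, on the floor; board x, y, z = 50, 80, 14 mm. The nib must come within about 8 mm of it.
- groove_corner2 (a point): Groove centre line at its second square corner, on the floor; board x, y, z = 50, -80, 14 mm. The nib must come within about 8 mm of it.
- groove_end (a point): Middle of the groove's floor near the spout; board x, y, z = -42, -80, 14 mm. The pass ends within 8 mm of here; the groove runs on, open, through the board's near edge at x = -70 mm.
- stand: Grey tool stand, fixed, 76 (x) x 64 (y) x 85 mm high; origin at the centre of its underside, z up. A square well, 22 mm wide, 83 mm deep, 2 mm chamfer, opens in the middle of its top. The pepper mill stands off its +x side, the spice jar off its -x side, each 70 to 81 mm from its axis; the +y and -y sides are free, so fingers closing along its y axis have room.
- scraper: Groove scraper, loose, 0.1 kg, nib down in the stand, origin 85 mm above the worktop. Origin on its axis under its black collar (36 mm across, 6 mm thick, rests on the stand's top); z along the axis to the handle's end. Above the collar a handle to 98 mm, then an end button to 102 mm; below, a steel shank 16 mm in diameter to -50 mm, then a white sprung nib 7 mm in diameter.
- scraper_grip (a point): Point on the scraper's axis 65 mm above its origin, where to grip its orange handle: square, 24 x 24 mm, flat sides facing the scraper's x and y, from 6 to 98 mm above the origin. In the stand the flats are within 0.1 rad of parallel to the stand's sides.
- nib_tip (a point): The lowest point of the scraper's white nib, on its axis, 75 mm below the scraper's origin when the nib is out; it moves with the nib.
- nib (a joint): How far the nib is pressed in along the scraper's axis, in m: 0 out, 0.012 at its stop. Its spring gives 1 N at 0 and 4 N at 0.012; about 5 mm is a good working value. Against its stop the force rises sharply.
- shaker: Salt shaker, loose, grey with a rounded top, 44 mm in diameter and 90 mm high, standing upright across the groove's back run on the board. Origin at the centre of its underside, z up. Behind it, beyond about x = 0.65 m, stand a microwave oven and, from 0.44 m above the worktop, wall cabinets: swing the arm across nearer the robot.
- mill: Wooden pepper mill, loose bystander, 58 mm in diameter, 170 mm high, upright beside the stand; origin at the centre of its underside.
- spice: Spice jar with a red cap, loose bystander, 45 mm in diameter, 106 mm high, upright beside the stand; origin at the centre of its underside.
- pickles: Glass pickle jar with a grey lid, loose bystander, 91 mm in diameter, 137 mm high, upright near the -y side of the board; origin at the centre of its underside.
- lunchbox: Lunch box with an orange lid, loose bystander, 109 x 159 x 62 mm high (long side along its y), at the left of the worktop; origin at the centre of its underside.
- tub: Spread tub with a green lid, loose bystander, 96 x 137 x 53 mm high (long side along its y), at the right of the worktop; origin at the centre of its underside.
There are look-alikes about, which are no part of the job. What is shaped like the shaker but pink or purple is not meant.

How it is judged:
On the way, in this order (a step that is already met when the one before it is completed fails the run):
1. the salt shaker stands upright on the worktop, off the board, released (height (world z) of shaker between -0.008 and 0.008 m and angle between shaker's own z axis and vertical below 0.1 rad and linear speed of shaker below 0.02 m/s and contact force between shaker and the fingers below 0.05 N), for 0.2 s.
2. the nib is pressed into the groove at the red-dot end (x of nib_tip in the frame of board between -0.05 and -0.034 m and y of nib_tip in the frame of board between 0.072 and 0.088 m and z of nib_tip in the frame of board below 0.018 m and value of joint nib above 0.001 m), for 0.06 s.
3. the nib is pressed into the groove along the first side (x of nib_tip in the frame of board between -0.013 and 0.003 m and y of nib_tip in the frame of board between 0.072 and 0.088 m and z of nib_tip in the frame of board below 0.018 m and value of joint nib above 0.001 m), for 0.06 s.
4. the nib is pressed into the groove in the first corner (x of nib_tip in the frame of board between 0.039 and 0.055 m and y of nib_tip in the frame of board between 0.069 and 0.085 m and z of nib_tip in the frame of board below 0.018 m and value of joint nib above 0.001 m), for 0.06 s.
5. the nib is pressed into the groove along the back run (x of nib_tip in the frame of board between 0.042 and 0.058 m and y of nib_tip in the frame of board between 0.032 and 0.048 m and z of nib_tip in the frame of board below 0.018 m and value of joint nib above 0.001 m), for 0.06 s.
6. the nib is pressed into the groove along the back run (x of nib_tip in the frame of board between 0.042 and 0.058 m and y of nib_tip in the frame of board between -0.008 and 0.008 m and z of nib_tip in the frame of board below 0.018 m and value of joint nib above 0.001 m), for 0.06 s.
7. the nib is pressed into the groove along the back run (x of nib_tip in the frame of board between 0.042 and 0.058 m and y of nib_tip in the frame of board between -0.048 and -0.032 m and z of nib_tip in the frame of board below 0.018 m and value of joint nib above 0.001 m), for 0.06 s.
8. the nib is pressed into the groove in the second corner (x of nib_tip in the frame of board between 0.039 and 0.055 m and y of nib_tip in the frame of board between -0.085 and -0.069 m and z of nib_tip in the frame of board below 0.018 m and value of joint nib above 0.001 m), for 0.06 s.
9. the nib is pressed into the groove along the last side (x of nib_tip in the frame of board between -0.003 and 0.013 m and y of nib_tip in the frame of board between -0.088 and -0.072 m and z of nib_tip in the frame of board below 0.018 m and value of joint nib above 0.001 m), for 0.06 s.
10. the nib is pressed into the groove at the spout end (x of nib_tip in the frame of board between -0.05 and -0.034 m and y of nib_tip in the frame of board between -0.088 and -0.072 m and z of nib_tip in the frame of board below 0.018 m and value of joint nib above 0.001 m), for 0.06 s.
At the end, for the whole second after the job is handed in: The salt shaker stands upright (within 0.1 rad) and still on the worktop (within 8 mm of its height); the scraper stands still and upright (within 0.06 rad) in its stand, on its axis within 6 mm, its collar within 3 mm of the stand's top (height (world z) of shaker between -0.008 and 0.008 m and angle between shaker's own z axis and vertical below 0.1 rad and linear speed of each of shaker, scraper below 0.02 m/s and z of scraper in the frame of stand between 0.082 and 0.088 m and horizontal distance between scraper and stand below 0.006 m and angle between scraper's own z axis and vertical below 0.06 rad); the robot touches nothing.
It fails at once if a bystander (pepper mill, spice jar, pickle jar, lunch box or spread tub) is shifted more than 25 mm or tipped more than 0.3 rad (distance of any of mill, spice, pickles, lunchbox, tub from where it was at the start of the episode above 0.025 m or angle between any of mill, spice, pickles, lunchbox, tub's own z axis and vertical above 0.3 rad).
It fails at once if the salt shaker is tipped more than 0.6 rad (angle between shaker's own z axis and vertical above 0.6 rad).
It fails at once if the nib, pressed on the board, is moved along at more than 0.10 m/s (lifting it off or pressing it in does not count) (x of nib_tip in the frame of board between -0.07 and 0.07 m and y of nib_tip in the frame of board between -0.1 and 0.1 m and value of joint nib above 0.001 m and z of nib_tip in the frame of board below 0.026 m and linear speed of scraper above 0.1 m/s and velocity of joint nib between -0.03 and 0.03 m/s).
It fails at once if the scraper presses on the board with more than 12 N (contact force between scraper and board above 12 N).
It also fails if it takes over 72 s, if anything falls off the work surface, if the arm or the gripper's body presses on something with over 40 N, if the wrist force passes 120 N, or if a joint passes its speed limit or range.

## Working session

There is one attempt and no reset: what is moved stays moved. The work goes in short steps, Python scripts to look and compute and a shell command to move; the robot and the scene stay as the last step left them, time stands still between calls to the robot, and variables do not carry over. Pictures are saved under pics/ and viewed, at most 14 in all, crops included, and the job is handed in when it is done.

```bash
mkdir -p pics; ls
cat > h.py <<'E'
import numpy as np, cv2
from rig import monitor, vision, order
def grab(n):
    f=vision.grab_frame(n); np.savez('pics/%s.npz'%n,**f); cv2.imwrite('pics/%s.png'%n,f['pixels'][...,::-1]); return f
def pts(f):
    K=f['intrinsics'];T=f['extrinsics'];z=f['range_z'];v,u=np.mgrid[:384,:512]
    P=np.stack([(u-K[0,2])/K[0,0]*z,-(v-K[1,2])/K[1,1]*z,-z],-1)
    W=P@T[:3,:3].T+T[:3,3]; W[z==0]=np.nan; return W
def ray(f,u,v,h):
    K=f['intrinsics'];T=f['extrinsics']
    d=T[:3,:3]@np.array([(u-K[0,2])/K[0,0],-(v-K[1,2])/K[1,1],-1]);o=T[:3,3];return o+d*(h-o[2])/d[2]
E
python3 - <<'E'
from h import *
for n in ['scene','side','wrist']:
    f=grab(n); print(n,f['extrinsics'].round(3).tolist(),f['intrinsics'].round(1).tolist(),f.keys())
a=[cv2.imread('pics/%s.png'%n) for n in ['scene','side']]
cv2.imwrite('pics/a.png',cv2.resize(np.vstack(a),(400,600)) if 0 else a[0])
print(monitor.sense())
E
```

```text
pics
scene [[0.436, 0.634, -0.639, -0.633], [-0.9, 0.309, -0.308, -0.613], [0.003, 0.709, 0.705, 1.375], [0.0, 0.0, 0.0, 1.0]] [[390.2, 0.0, 255.4], [0.0, 390.2, 195.3], [0.0, 0.0, 1.0]] dict_keys(['pixels', 'range_z', 'intrinsics', 'extrinsics'])
side [[-0.927, 0.167, -0.336, -0.079], [-0.375, -0.361, 0.854, 1.486], [0.021, 0.918, 0.397, 0.809], [0.0, 0.0, 0.0, 1.0]] [[443.6, 0.0, 255.5], [0.0, 443.6, 187.2], [0.0, 0.0, 1.0]] dict_keys(['pixels', 'range_z', 'intrinsics', 'extrinsics'])
wrist [[0.444, -0.854, -0.27, 0.207], [0.896, 0.423, 0.135, 0.594], [-0.001, -0.302, 0.953, 0.374], [0.0, 0.0, 0.0, 1.0]] [[311.1, 0.0, 253.7], [0.0, 311.1, 189.8], [0.0, 0.0, 1.0]] dict_keys(['pixels', 'range_z', 'intrinsics', 'extrinsics'])
{'time': 0.15, 'q': array([ 9.98747483e-01,  2.17585034e-01,  1.61460642e+00, -2.32762220e-05,
        1.31133101e+00, -1.12194441e-01]), 'dq': array([-0.00031303, -0.00316258, -0.00490817,  0.00089137, -0.00115151,
       -0.00198513]), 'tau': array([-2.68314816e-04, -3.97451591e+01, -3.04414809e+01, -3.46085017e-04,
        5.84244015e-03,  2.59677779e-05]), 'eef_pos': array([0.27701491, 0.55953125, 0.23024433]), 'orientation': array([-3.13118717e-04,  2.27903617e-01,  9.73683219e-01, -9.12756736e-04]), 'force': array([ 0.21430015, -0.7856257 , -1.15787898]), 'ft_torque': array([ 0.03968877, -0.00527731, -0.01986126]), 'grip_force': 0.0, 'finger_gap': 0.0855679297169056}
```

View pics/scene.png

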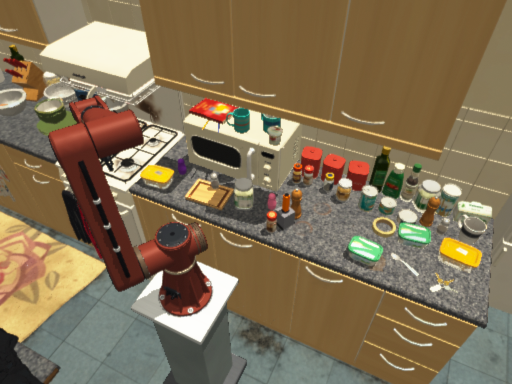

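View pics/side.png

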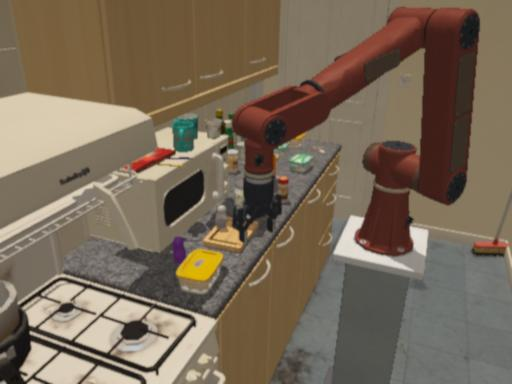

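The scene view shows the board at (208,193) with the grey shaker at its back edge (213,180). The pickle jar is at (243,193), a purple look-alike at (182,163) and a pink one at (270,200). The orange scraper is at (285,205), the spice jar at (271,218) and the mill at (296,205). The side view has the board at (228,235), the grey shaker at (221,215) and the purple one at (179,250).

Run:
```python
from h import *
f=dict(np.load('pics/scene.npz')); W=pts(f)
for n,(u,v) in dict(board=(205,195),shaker=(213,178),pickle=(243,185),purple=(182,160),pink=(270,197),scr=(286,197),spice=(271,214),mill=(297,193),lunch=(157,174)).items(): print(n,W[v,u].round(3))
im=cv2.imread('pics/scene.png')[145:245,140:315]
cv2.imwrite('pics/c1.png',cv2.resize(im,None,fx=4.5,fy=4.5,interpolation=cv2.INTER_CUBIC))
```

```text
board [0.49  0.203 0.019]
shaker [0.54  0.18  0.101]
pickle [0.532 0.012 0.13 ]
purple [0.606 0.405 0.082]
pink [ 0.562 -0.114  0.08 ]
scr [ 0.499 -0.215  0.181]
spice [ 0.44  -0.173  0.109]
mill [ 0.564 -0.242  0.159]
lunch [0.483 0.478 0.056]
```

View pics/c1.png

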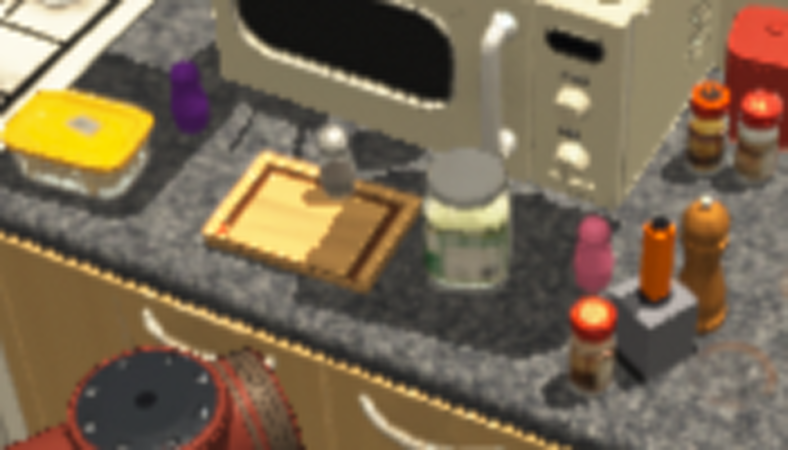

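Candidates in the scene view: the grey shaker on the board (214,178), purple (182,163) and pink (271,200). I choose the grey one; the crop shows it standing on the board's back run. Next I turn the tool to the world axes and bring the wrist camera over the board.

```bash
python3 -m inch '[[85,[0,0,-0.3],-0.115],[85,[0,0,-0.3],-0.115],[85,[0,0,-0.3],-0.115],[85,[0,0,-0.3],-0.115],[85,[0,-1,0],0]]'
python3 -m inch '[[85,[-0.2,-1,0],0],[85,[-0.2,-1,0],0],[85,[-0.2,-1,0],0],[85,[-0.2,-1,0],0],[85,[-0.2,-1,0],0]]'
python3 -m inch '[[85,[-0.2,-1,0],0],[85,[-0.2,-1,0],0],[85,[-0.2,-1,0],0],[85,[0,0,0],0],[85,[0,0,0],0]]'
cat >> h.py <<'E'
def top(f,zlo,zhi,box,W=None):
    W=pts(f) if W is None else W
    x0,x1,y0,y1=box
    return (W[...,2]>zlo)&(W[...,2]<zhi)&(W[...,0]>x0)&(W[...,0]<x1)&(W[...,1]>y0)&(W[...,1]<y1),W
def st():
    s=monitor.sense(); w,x,y,z=s['orientation']
    print('t',s['time'],'tcp',s['eef_pos'].round(4),'q',s['orientation'].round(4),'gap',round(float(s['finger_gap']),4),'grip',s['grip_force'],'F',s['force'].round(1),'joints',s['q'].round(2))
E
python3 - <<'E'
from h import *
st(); f=grab('wrist'); f2=grab('scene')
for n,f in (('w',f),('s',f2)):
    m,W=top(f,0.016,0.028,(0.38,0.62,0.05,0.33)); P=W[m]
    print(n,'board',cv2.minAreaRect((P[:,:2]*1000).astype(np.float32)),np.median(P[:,2]),len(P))
    for k,(zl,zh,b) in dict(shk=(.05,.13,(.5,.6,.12,.24)),top=(.1,.13,(.5,.6,.12,.24))).items():
        m,_=top(f,zl,zh,b,W);P=W[m]
        if len(P): print(n,k,len(P),np.nanmin(P,0).round(4),np.nanmax(P,0).round(4),P.mean(0).round(4))
E
```

```text
time: 0.65
eef_pos: [0.2778, 0.5325, 0.2686]
orientation: [0.001, -0.002, 1.0, 0.002]
force: [0.4, -0.3, 1.0]
finger_gap: 0.0849
grip_force: 0.0
time: 1.15
eef_pos: [0.3072, 0.3787, 0.2669]
orientation: [-0.0, -0.0, 1.0, -0.0]
force: [0.1, 0.5, 1.0]
finger_gap: 0.0847
grip_force: 0.0
time: 1.65
eef_pos: [0.3254, 0.2899, 0.2672]
orientation: [-0.0, 0.001, 1.0, 0.0]
force: [0.3, -0.2, 0.1]
finger_gap: 0.0851
grip_force: 0.0
t 1.65 tcp [0.3254 0.2899 0.2672] q [-1.e-04  7.e-04  1.e+00  3.e-04] gap 0.0851 grip 0.0 F [ 0.3 -0.2  0.1] joints [ 0.57 -0.24  2.    0.    1.38 -1.  ]
w board ((517.2899780273438, 173.2120361328125), (141.81846618652344, 244.89491271972656), 3.32236647605896) 0.02290244221158788 7576
w shk 1209 [0.5384 0.1688 0.0501] [0.5704 0.2108 0.1128] [0.548  0.1934 0.0827]
w top 324 [0.5429 0.1763 0.1001] [0.5621 0.2064 0.1128] [0.5503 0.1928 0.1064]
s board ((512.7415771484375, 192.2445068359375), (147.6975555419922, 202.30030822753906), 3.3722355365753174) 0.020065310180844897 574
s shk 87 [0.537  0.1609 0.0505] [0.5689 0.2003 0.111 ] [0.5507 0.1811 0.0816]
s top 21 [0.5382 0.1718 0.1004] [0.5687 0.2003 0.111 ] [0.5556 0.1861 0.1056]
```

View pics/wrist.png

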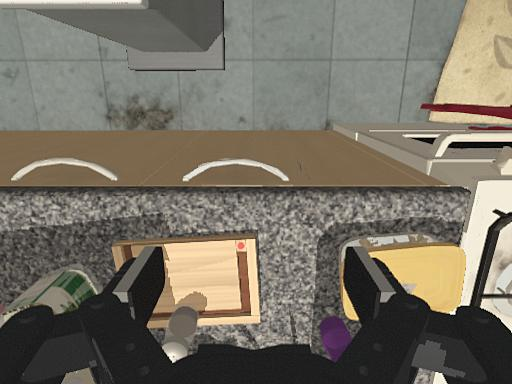

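The wrist view shows the board at (110–260, 235–325) with the red dot at (241,246). The grey shaker, partly hidden by a finger, is at (180,330). The purple one (335,335) and the lunch box (405,280) are to the right. I'll go up and centre over the board for a cleaner measurement.

```bash
python3 -m inch '[[85,[0.3,-1,-0.8],0],[85,[0,-1,-0.8],0],[85,[0,-0.7,-0.9],0],[85,[0,-0.5,-0.9],0],[85,[0,0,0],0]]'
python3 -m inch '[[85,[0,0,0],0],[85,[0,0,0],0]]'
python3 - <<'E'
from h import *
st(); f=grab('wrist')
m,W=top(f,0.016,0.028,(0.38,0.62,0.05,0.33)); 
hsv=cv2.cvtColor(f['pixels'],cv2.COLOR_RGB2HSV)
m&=hsv[...,1]>40
P=W[m]; print('board',cv2.minAreaRect((P[:,:2]*1000).astype(np.float32)),np.median(P[:,2]),len(P))
red=(hsv[...,1]>160)&((hsv[...,0]<6)|(hsv[...,0]>174))&m; v,u=np.nonzero(red); print('red',u.mean(),v.mean(),len(u),ray(f,u.mean(),v.mean(),.022))
m,_=top(f,.05,.13,(.5,.6,.12,.24),W);P=W[m];print('shk',len(P),P.min(0),P.max(0))
cv2.imwrite('pics/w2.png',f['pixels'][100:384,60:420,::-1].repeat(2,0).repeat(2,1))
E
```

```text
time: 2.25
eef_pos: [0.3183, 0.1945, 0.3741]
orientation: [0.004, 0.0, 1.0, 0.001]
force: [0.4, -0.1, 0.2]
finger_gap: 0.0848
grip_force: 0.0
time: 2.45
eef_pos: [0.3159, 0.1947, 0.368]
orientation: [-0.001, -0.001, 1.0, -0.0]
force: [0.7, -0.1, 0.2]
finger_gap: 0.0848
grip_force: 0.0
t 2.45 tcp [0.3159 0.1947 0.368 ] q [-1.2e-03 -8.0e-04  1.0e+00 -3.0e-04] gap 0.0848 grip 0.0 F [ 0.7 -0.1  0.2] joints [ 0.36 -0.44  1.96  0.    1.62 -1.21]
board ((516.99755859375, 173.08441162109375), (141.23330688476562, 244.2737274169922), 3.337486982345581) 0.022955697954089638 6799
red 298.94117647058823 223.23529411764707 17 [0.45194859 0.27262577 0.022     ]
shk 798 [0.53891932 0.16867869 0.05000034] [0.57108094 0.20971769 0.11348184]
```

View pics/w2.png

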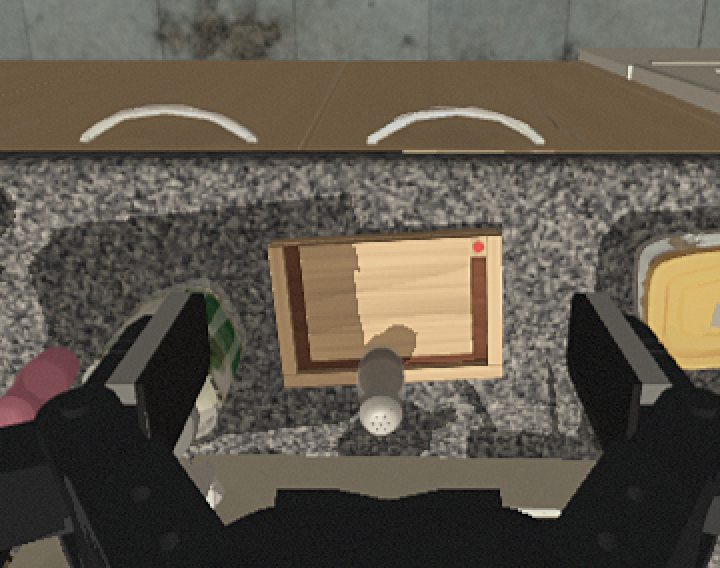

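The close wrist crop shows the board at (270–503, 235–387) with the red dot at (479,246). The groove's three runs are visible, with the shaker standing over the back run at (380,385). It is definitely the grey, perforated-top shaker.

```bash
cat > brd.py <<'E'
from h import *
f=dict(np.load('pics/wrist.npz')); W=pts(f)
hsv=cv2.cvtColor(f['pixels'],cv2.COLOR_RGB2HSV).astype(int)
box=(0.42,0.6,0.07,0.31)
m,_=top(f,.006,.03,box,W)
m&=(hsv[...,0]>3)&(hsv[...,0]<28)&(hsv[...,1]>50)
n,l,s,_=cv2.connectedComponentsWithStats(m.astype(np.uint8)); b=l==1+s[1:,4].argmax()
bt=b&(W[...,2]>.0185); P=W[bt]
print('board z',np.median(P[:,2]),cv2.minAreaRect((P[:,:2]*1000).astype(np.float32)))
v,u=np.nonzero(bt); Q=np.array([ray(f,a,c,.022)[:2] for a,c in zip(u,v)]); r=cv2.minAreaRect((Q*1000).astype(np.float32)); print('ray rect',r,cv2.boxPoints(r).round(1).tolist())
# groove floor: dark pixels
g=b&(hsv[...,2]<115)&(hsv[...,1]>100)
g&=W[...,2]<.0185
P=W[g]; print('floor n',len(P),np.median(P[:,2]))
v,u=np.nonzero(g); Q=np.array([ray(f,a,c,.014)[:2] for a,c in zip(u,v)])
for nme,k,ax in (('L',(Q[:,1]>.24)&(Q[:,0]<.54),1),('R',(Q[:,1]<.14)&(Q[:,0]<.54),1),('B',(Q[:,0]>.548)&(Q[:,1]>.12)&(Q[:,1]<.25),0)):
    q=Q[k]; 
    if len(q)<5: print(nme,len(q));continue
    p=np.polyfit(q[:,1-ax],q[:,ax],1); print(nme,len(q),q.min(0),q.max(0),'mean',q.mean(0),'slope',p[0])
E
python3 brd.py
```

```text
board z 0.022998813900881043 ((515.7041625976562, 195.26321411132812), (141.23330688476562, 199.84071350097656), 3.337486982345581)
ray rect ((515.3291015625, 195.23431396484375), (142.20294189453125, 199.4556884765625), 3.2460291385650635) [[438.70001220703125, 290.79998779296875], [450.0, 91.5999984741211], [592.0, 99.69999694824219], [580.7000122070312, 298.79998779296875]]
floor n 895 0.014969024426643551
L 70 [0.43820199 0.24065503] [0.53154764 0.29061627] mean [0.44691835 0.26582992] slope 0.14508677624651836
R 372 [0.44766003 0.09360878] [0.53995389 0.13884719] mean [0.49141681 0.11361758] slope 0.018306695782045777
B 204 [0.54823491 0.12007579] [0.57999468 0.24970888] mean [0.57137262 0.16111179] slope 0.012741664917298005
```

Board centre is (0.5155, 0.195), yaw +3.3°, 142 x 199.5 mm, top at 23 mm. The red dot falls within 2 mm of its predicted place, so this holds together. The shaker is at about (0.562, 0.190). Now a check of the free space for placing it, and a coarse position for the stand.

Run:
```python
from h import *
W=pts(dict(np.load('pics/wrist.npz'))); S=pts(dict(np.load('pics/scene.npz')))
for n,A in (('wrist',W),('scene',S)):
    P=A.reshape(-1,3);P=P[np.isfinite(P[:,0])]
    lb=P[(P[:,2]>.03)&(P[:,2]<.075)&(P[:,1]>.32)&(P[:,1]<.62)&(P[:,0]>.35)&(P[:,0]<.56)]; print(n,'lunch',len(lb),lb.min(0),lb.max(0)) if len(lb) else 0
    t=P[(abs(P[:,2])<.006)&(abs(P[:,1]-.3)<.1)&(P[:,0]>.2)&(P[:,0]<.7)]; print('edge x',np.percentile(t[:,0],[0,1,99,100]) if len(t) else 0)
    pk=P[(P[:,2]>.1)&(P[:,2]<.15)&(abs(P[:,1]-.01)<.07)&(P[:,0]>.45)&(P[:,0]<.62)]; print('pickle',pk.min(0),pk.max(0)) if len(pk) else 0
    g=P[(P[:,2]>.035)&(P[:,2]<.3)&(P[:,1]>.30)&(P[:,1]<.42)&(P[:,0]>.38)&(P[:,0]<.66)]; print('gap',len(g),g.min(0) if len(g) else 0, g.max(0) if len(g) else 0)
    mw=P[(P[:,2]>.05)&(P[:,2]<.3)&(abs(P[:,1]-.25)<.15)&(P[:,0]>.59)]; print('microwave',len(mw),mw.min(0) if len(mw) else 0)
```

```text
wrist lunch 5882 [0.42947608 0.40298449 0.03001328] [0.54503617 0.56378683 0.06665255]
edge x [0.3830698  0.38648896 0.686517   0.69216587]
pickle [ 0.5030603  -0.03405457  0.10018183] [0.57577788 0.06412639 0.13987137]
gap 484 [0.44222003 0.40298449 0.0351395 ] [0.51646139 0.41996199 0.06623977]
microwave 1021 [0.66873511 0.10016906 0.05004519]
scene lunch 357 [0.42873056 0.40179234 0.03068978] [0.54153124 0.55243023 0.06788599]
edge x [0.37512222 0.38287076 0.68648969 0.69133712]
pickle [ 0.4841027  -0.03649601  0.10013357] [0.58136218 0.05214061 0.14135946]
gap 124 [0.43905133 0.39137949 0.03528599] [0.61109272 0.41931162 0.09178363]
microwave 2742 [0.59151882 0.1000192  0.05022668]
```

```bash
python3 -m inch '[[85,[-0.9,0,0.8],0],[85,[-0.9,0,0.8],0],[85,[-0.9,0,0.8],0],[85,[-0.9,0,0.8],0],[85,[-0.9,0,0.8],0]]'
python3 -m inch '[[85,[-0.9,-0.2,0.8],0],[85,[-0.9,0,0.8],0],[85,[-0.9,0,0.8],0],[85,[-0.9,0,0.4],0],[85,[0,0,0],0]]'
python3 -c "
from h import *
st(); f=grab('wrist'); W=pts(f)
m,_=top(f,.04,.13,(.5,.6,.12,.24),W);P=W[m];print('shk',len(P),P.min(0),P.max(0))"
```

```text
time: 3.0
eef_pos: [0.4513, 0.1947, 0.2465]
orientation: [-0.001, -0.001, 1.0, -0.0]
force: [-0.0, -0.8, 0.8]
finger_gap: 0.0849
grip_force: 0.0
time: 3.5
eef_pos: [0.5591, 0.188, 0.1603]
orientation: [-0.003, -0.0, 1.0, -0.001]
force: [-0.5, -0.1, 0.0]
finger_gap: 0.0855
grip_force: 0.0
t 3.5 tcp [0.5591 0.188  0.1603] q [-3.3e-03 -1.0e-04  1.0e+00 -8.0e-04] gap 0.0855 grip 0.0 F [-0.5 -0.1  0. ] joints [ 0.21  0.22  1.75 -0.    1.18 -1.37]
shk 2810 [0.53996127 0.16841194 0.04012913] [0.57642957 0.21053401 0.11383888]
```

View pics/wrist.png

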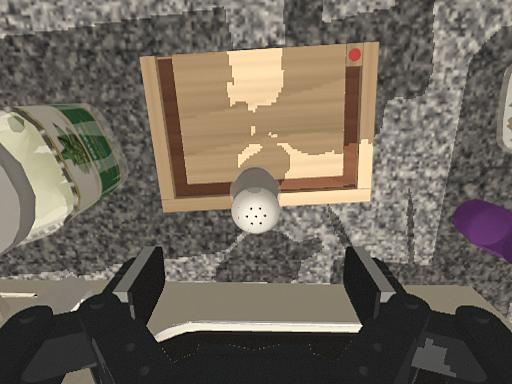

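The wrist view shows the shaker's dome at (256,212), centred between the fingers at (150,280) and (360,280). The board is fully visible at (140–380, 45–210). Down, close and lift.

```bash
python3 brd.py; python3 -m inch '[[85,[-0.1,0.05,0.6],0],[85,[0,0,0.7],0],[85,[0,0,0.8],0],[85,[0,0,0.8],0],[85,[0,0,0.7],0]]'
python3 -m inch '[[85,[0,0,0],0],[85,[0,0,0],0],[30,[0,0,0],0],[30,[0,0,0],0],[30,[0,0,0],0]]' 35
python3 -m inch '[[30,[0,0,0],0],[30,[0,0,0],0],[30,[0,0,0],0],[30,[0,0,0],0]]' 35
```

```text
board z 0.02286056382046453 ((516.2213134765625, 195.63967895507812), (140.52476501464844, 200.42039489746094), 3.349280595779419)
ray rect ((516.116455078125, 195.7451171875), (140.06480407714844, 200.10452270507812), 3.308295965194702) [[440.3999938964844, 291.6000061035156], [452.0, 91.80000305175781], [591.7999877929688, 99.9000015258789], [580.2999877929688, 299.70001220703125]]
floor n 3556 0.014897243243406744
L 1043 [0.4600187  0.26827112] [0.5299243  0.28380323] mean [0.49222127 0.27613911] slope 0.051611058356994824
R 1374 [0.45273404 0.10450908] [0.53942293 0.1216729 ] mean [0.49463241 0.11308203] slope 0.05676483417396779
B 680 [0.54813253 0.12002704] [0.57830096 0.24716381] mean [0.56994298 0.14776977] slope 0.008971099014331256
time: 4.05
eef_pos: [0.5608, 0.1903, 0.0564]
orientation: [-0.001, -0.001, 1.0, -0.0]
force: [0.5, 0.8, -0.4]
finger_gap: 0.085
grip_force: 0.0
time: 4.55
eef_pos: [0.5634, 0.1899, 0.0588]
orientation: [0.001, -0.0, 1.0, 0.0]
force: [0.4, -0.7, -0.2]
finger_gap: 0.0433
grip_force: 0.0
time: 4.95
eef_pos: [0.5635, 0.1898, 0.0589]
orientation: [0.001, -0.0, 1.0, 0.0]
force: [-1.5, -1.4, 6.1]
finger_gap: 0.0373
grip_force: 34.9
```

```bash
python3 -m inch '[[30,[0,0,-0.3],0],[30,[0,0,-0.4],0],[30,[0,0,-0.4],0],[30,[0,0,-0.4],0],[30,[0.1,0.2,0],0]]'
python3 -m inch '[[30,[0.2,0.5,0],0],[30,[0.3,0.7,0],0],[30,[0.3,0.7,0],0],[30,[0.3,0.7,0],0],[30,[0.3,0.7,0],0]]'
python3 -m inch '[[30,[0.3,0.7,0],0],[30,[0.2,0.7,0],0],[30,[0.1,0.43,0],0],[30,[0,0,0],0],[30,[0,0,0],0]]'
python3 -c "
from h import *
st(); f=grab('side')
im=f['pixels'][180:300,150:310,::-1]
cv2.imwrite('pics/c2.png',cv2.resize(im,None,fx=4,fy=4,interpolation=cv2.INTER_CUBIC))"
```

```text
time: 5.45
eef_pos: [0.5618, 0.1959, 0.1054]
orientation: [0.003, 0.0, 1.0, 0.001]
force: [1.8, 1.0, -0.8]
finger_gap: 0.0371
grip_force: 34.9
time: 5.95
eef_pos: [0.5154, 0.2963, 0.1013]
orientation: [-0.001, -0.0, 1.0, -0.0]
force: [1.1, 0.2, -0.7]
finger_gap: 0.0372
grip_force: 34.9
time: 6.45
eef_pos: [0.4989, 0.3495, 0.1018]
orientation: [-0.0, -0.001, 1.0, -0.001]
force: [0.1, 0.7, -0.4]
finger_gap: 0.0376
grip_force: 34.9
t 6.45 tcp [0.4989 0.3495 0.1018] q [-3.e-04 -6.e-04  1.e+00 -5.e-04] gap 0.0376 grip 34.92978196882177 F [ 0.1  0.7 -0.4] joints [ 0.5   0.32  1.74 -0.    1.08 -1.08]
```

View pics/c2.png

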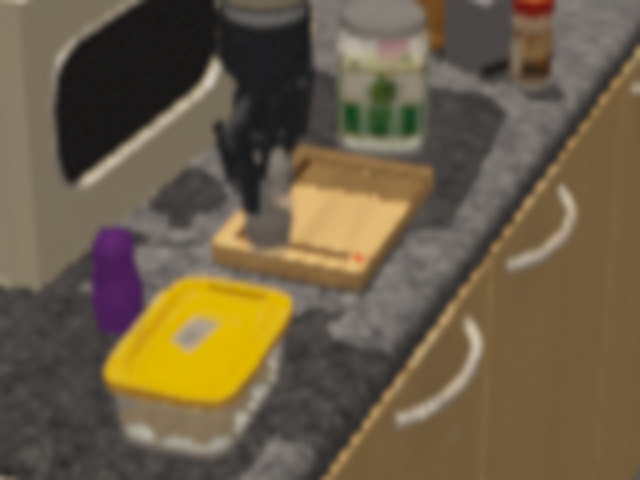

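The side crop shows the shaker held upright between the fingers at (268,215), seen in front of the board. Lowering it onto the worktop.

```bash
python3 -m inch '[[30,[0,0,0.4],0],[30,[0,0,0.5],0],[30,[0,0,0.5],0],[30,[0,0,0.4],0],[30,[0,0,0.1],0]]'
python3 -m inch '[[30,[0,0,0.05],0],[30,[0,0,0.05],0],[30,[0,0,0.05],0],[30,[0,0,0],0]]'
python3 -m inch '[[30,[0,0,0.05],0],[30,[0,0,0],0]]'
```

```text
time: 7.0
eef_pos: [0.4974, 0.3482, 0.042]
orientation: [-0.002, 0.0, 1.0, -0.001]
force: [0.1, 0.3, -1.5]
finger_gap: 0.0376
grip_force: 34.9
time: 7.4
eef_pos: [0.4997, 0.3498, 0.0413]
orientation: [0.0, -0.0, 1.0, 0.0]
force: [-0.1, 0.4, -1.0]
finger_gap: 0.0372
grip_force: 34.9
time: 7.6
eef_pos: [0.4994, 0.3496, 0.0394]
orientation: [0.0, -0.0, 1.0, 0.0]
force: [0.8, 0.6, -1.1]
finger_gap: 0.0373
grip_force: 34.9
```

```bash
for i in 1; do python3 -m inch '[[30,[0,0,0.05],0],[30,[0,0,0],0]]'; done; python3 -m inch '[[30,[0,0,0.04],0],[30,[0,0,0],0]]';  python3 -m inch '[[30,[0,0,0.03],0],[30,[0,0,0],0]]'
```

```text
time: 7.8
eef_pos: [0.4992, 0.3495, 0.0377]
orientation: [-0.0, -0.0, 1.0, -0.0]
force: [-0.5, 0.1, -1.5]
finger_gap: 0.0371
grip_force: 34.9
time: 8.0
eef_pos: [0.4996, 0.3496, 0.037]
orientation: [0.0, -0.0, 1.0, 0.0]
force: [-0.5, -1.0, 1.5]
finger_gap: 0.0374
grip_force: 35.3
time: 8.2
eef_pos: [0.4999, 0.3497, 0.037]
orientation: [0.0, -0.0, 1.0, -0.0]
force: [-2.4, -1.2, 5.2]
finger_gap: 0.0375
grip_force: 36.0
```

```bash
python3 -m inch '[[44,[0,0,-0.03],0],[50,[0,0,0],0],[58,[0,0,0],0],[58,[0,0,0],0],[58,[0,0,-0.3],0]]'
python3 -m inch '[[58,[0,0,-0.7],0],[58,[0,0,-1],0],[58,[0,0,-1],0],[58,[0,0,-1],0],[60,[0,0,-1],0]]'
python3 -m inch '[[60,[0,-0.8,-1],0],[60,[0,-1,-1],0],[80,[0,-1,-0.5],0],[80,[0,-1,0],0],[80,[0,-1,0],0]]'
python3 -c "
from h import *
st(); f=grab('side');W=pts(f)
m,_=top(f,.02,.12,(.45,.55,.31,.39),W);P=W[m];print('side',len(P),P.min(0),P.max(0))
f=grab('scene');W=pts(f)
m,_=top(f,.02,.12,(.45,.55,.31,.39),W);P=W[m];print('scene',len(P),P.min(0),P.max(0))
m,_=top(f,.03,.12,(.45,.6,.14,.28),W);print('left on board',m.sum())
"
```

```text
time: 8.7
eef_pos: [0.498, 0.3488, 0.0441]
orientation: [-0.002, -0.0, 1.0, -0.001]
force: [-0.2, -0.4, -0.1]
finger_gap: 0.0583
grip_force: 0.0
time: 9.2
eef_pos: [0.4994, 0.3496, 0.1885]
orientation: [0.0, -0.0, 1.0, 0.0]
force: [0.3, -0.3, -0.2]
finger_gap: 0.0602
grip_force: 0.0
time: 9.7
eef_pos: [0.4999, 0.2047, 0.2636]
orientation: [0.002, -0.0, 1.0, 0.0]
force: [0.4, -1.6, -1.0]
finger_gap: 0.0799
grip_force: 0.0
t 9.7 tcp [0.4999 0.2047 0.2636] q [ 1.6e-03 -3.0e-04  1.0e+00  4.0e-04] gap 0.0799 grip 0.0 F [ 0.4 -1.6 -1. ] joints [ 0.26  0.01  1.78 -0.    1.35 -1.31]
side 198 [0.47972863 0.33958342 0.02450157] [0.51921262 0.37475398 0.08928075]
scene 96 [0.47157598 0.32491605 0.02168126] [0.5105812  0.35902966 0.09572567]
left on board 0
```

The shaker stands upright on the worktop (top at 0.09 m) and the board is clear. Next I move over to look at the stand.

```bash
python3 -m inch '[[85,[0.3,-1,-0.3],0],[85,[0.3,-1,-0.3],0],[85,[0.3,-1,-0.3],0],[85,[0.3,-1,-0.3],0],[85,[0.3,-1,-0.3],0]]'
python3 -m inch '[[85,[0.3,-1,-0.3],0],[85,[0.3,-1,-0.3],0],[85,[0.3,-1,-0.3],0],[85,[0.3,-1,-0.3],0],[85,[0.3,-1,-0.3],0]]'
python3 -m inch '[[85,[0.3,-1,-0.3],0],[85,[0.3,-1,-0.3],0],[85,[0.3,-1,0],0],[85,[0,-0.7,0],0],[85,[0,0,0],0]]'
cat > std.py <<'E'
from h import *
import sys
st(); f=grab(sys.argv[1]); W=pts(f); hsv=cv2.cvtColor(f['pixels'],cv2.COLOR_RGB2HSV).astype(int)
b=(.4,.62,-.34,-.1)
m,_=top(f,.079,.09,b,W); g=m&(hsv[...,1]<45)
n,l,s,_=cv2.connectedComponentsWithStats(g.astype(np.uint8))
if n>1:
    k=l==1+s[1:,4].argmax(); P=W[k]; print('stand top',len(P),np.median(P[:,2]),cv2.minAreaRect((P[:,:2]*1000).astype(np.float32)))
    v,u=np.nonzero(k);Q=np.array([ray(f,a,c,.085)[:2] for a,c in zip(u,v)]);print(' ray',cv2.minAreaRect((Q*1000).astype(np.float32)))
m,_=top(f,.105,.18,b,W); o=m&(hsv[...,0]>4)&(hsv[...,0]<16)&(hsv[...,1]>200); P=W[o]; print('handle',len(P),P.min(0),P.max(0))
q=m&(W[...,2]>.181-.012)&(hsv[...,0]<20)
m,_=top(f,.18,.2,b,W); P=W[m]; print('button',len(P),P.min(0),P.max(0),P.mean(0))
if len(P): v,u=np.nonzero(m); print(' px',u.mean(),v.mean(),ray(f,u.mean(),v.mean(),.187))
E
python3 std.py wrist
```

```text
time: 10.3
eef_pos: [0.454, 0.0552, 0.3074]
orientation: [0.0, -0.001, 1.0, 0.0]
force: [-0.0, -0.3, 0.4]
finger_gap: 0.0851
grip_force: 0.0
time: 10.8
eef_pos: [0.4092, -0.095, 0.3525]
orientation: [0.001, -0.0, 1.0, 0.0]
force: [1.5, 0.5, -0.1]
finger_gap: 0.0848
grip_force: 0.0
time: 11.3
eef_pos: [0.3825, -0.207, 0.3699]
orientation: [0.0, 0.001, 1.0, -0.0]
force: [0.6, -0.0, 0.0]
finger_gap: 0.0851
grip_force: 0.0
t 11.3 tcp [ 0.3825 -0.207   0.3699] q [ 2.0e-04  1.5e-03  1.0e+00 -3.0e-04] gap 0.0851 grip 0.0 F [ 0.6 -0.   0. ] joints [-0.66 -0.29  1.85 -0.    1.58 -2.23]
stand top 1083 0.08587245430365192 ((511.98638916015625, -210.20489501953125), (64.55699920654297, 64.88531494140625), 61.60236740112305)
 ray ((511.0574035644531, -210.00961303710938), (65.04023742675781, 67.03756713867188), 61.8471794128418)
handle 4 [ 0.50593775 -0.19630781  0.14717693] [ 0.50677844 -0.19606417  0.15653591]
button 349 [ 0.49691657 -0.22507092  0.18029767] [ 0.52540991 -0.19571341  0.18976542] [ 0.50916697 -0.21036711  0.18576291]
 px 250.92550143266476 269.62464183381087 [ 0.5083848  -0.21035093  0.187     ]
```

View pics/wrist.png

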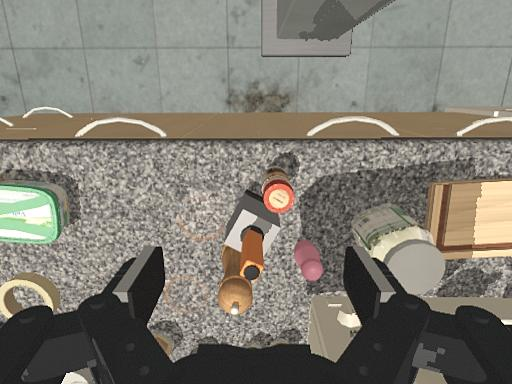

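The wrist view shows the stand, rotated, at (250,215), with the scraper's orange handle at (252,250) and its end at (251,270). The mill is behind it at (235,295), the spice jar in front at (278,192) and pink at (308,260). The stand yaw is about -28°. I turn the tool to match and look again closer.

```bash
python3 -m inch '[[85,[-0.9,0.2,0.7],0],[85,[-0.9,0.2,0.7],0],[85,[-0.9,0.2,0.7],0],[85,[0,0,0],0.12],[85,[0,0,0],0.12]]'
python3 -m inch '[[85,[0,0,0],0.12],[85,[0,0,0],0.12],[85,[0,0,0],0],[85,[0,0,0],0]]'
python3 std.py wrist
```

```text
time: 11.85
eef_pos: [0.4639, -0.1849, 0.3051]
orientation: [-0.001, 0.12, 0.993, 0.001]
force: [0.2, -0.4, 0.2]
finger_gap: 0.0849
grip_force: 0.0
time: 12.25
eef_pos: [0.4638, -0.1863, 0.3068]
orientation: [0.0, 0.236, 0.972, 0.0]
force: [0.2, 0.1, -0.4]
finger_gap: 0.0849
grip_force: 0.0
t 12.25 tcp [ 0.4638 -0.1863  0.3068] q [1.000e-04 2.357e-01 9.718e-01 2.000e-04] gap 0.0849 grip 0.0 F [ 0.2  0.1 -0.4] joints [-0.52 -0.11  1.81  0.    1.44 -1.62]
stand top 1692 0.08591586177005214 ((511.9061279296875, -209.82667541503906), (63.70286560058594, 64.47477722167969), 61.65709686279297)
 ray ((511.2834777832031, -209.27099609375), (63.71683883666992, 65.78910064697266), 61.3448600769043)
handle 9 [ 0.50664082 -0.19550946  0.14417354] [ 0.50785305 -0.19520567  0.17934433]
button 588 [ 0.49728814 -0.2242465   0.18002629] [ 0.52602687 -0.19562429  0.18953746] [ 0.50992453 -0.20903154  0.18560258]
 px 254.58503401360545 236.40136054421768 [ 0.50929738 -0.20871695  0.187     ]
```

View pics/wrist.png

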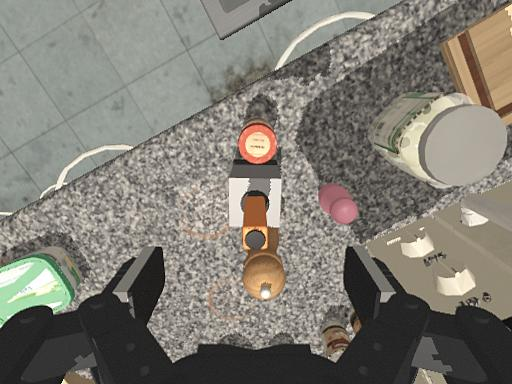

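The wrist view, now aligned, shows the stand's top at (229–282, 178–226), the handle end at (256,238), the mill at (264,272) and the spice cap at (258,142). Now to settle the stand's centre and yaw, and the handle's.

```bash
cat > ext.py <<'E'
from h import *
import sys
f=dict(np.load('pics/wrist.npz')); W=pts(f); hsv=cv2.cvtColor(f['pixels'],cv2.COLOR_RGB2HSV).astype(int)
s=monitor.sense(); w,x,y,z=s['orientation']; a=-2*np.arctan2(x,y); print('tool yaw',a)
c,n=np.cos(a),np.sin(a); L=lambda p:(p[:,0]*c+p[:,1]*n, -p[:,0]*n+p[:,1]*c)
T=s['eef_pos']; print('tcp in rot',L(T[None]))
b=(.4,.62,-.34,-.1)
m,_=top(f,.078,.092,b,W); m&=(hsv[...,1]<70); 
xs,ys=L(W[m]); 
print('stand x',np.percentile(xs,[0,1,50,99,100]).round(4),'y',np.percentile(ys,[0,1,50,99,100]).round(4))
for y0 in np.arange(ys.min(),ys.max(),.006):
    k=abs(ys-y0)<.003; print(round(y0,4),k.sum(),xs[k].min().round(4),xs[k].max().round(4))
xa=np.median(xs)
q=[(x0,ys[abs(xs-x0)<.003].min().round(4),ys[abs(xs-x0)<.003].max().round(4)) for x0 in np.arange(xs.min(),xs.max(),.01)]; print(np.round(q,4).tolist())
m,_=top(f,.174,.195,(.47,.56,-.26,-.17),W); xs,ys=L(W[m]); k=W[m][:,2]
print('handle top x',xs.min(),xs.max(),'y',ys.min(),ys.max(),'zmax',k.max())
r=cv2.minAreaRect((W[m&(W[...,2]>.178)][:,:2]*1000).astype(np.float32)); print('handle rect',r)
m,_=top(f,.13,.174,(.47,.56,-.26,-.17),W); xs,ys=L(W[m]);print('handle body y',ys.min(),ys.max(),'x',xs.min(),xs.max())
m,_=top(f,.086,.094,(.47,.56,-.26,-.17),W);m&=hsv[...,2]<60; xs,ys=L(W[m]);print('collar',m.sum(),xs.min(),xs.max(),ys.min(),ys.max()) if m.any() else 0
E
python3 ext.py
```

```text
tool yaw -0.47658337794737254
tcp in rot (array([0.49758338]), array([0.04692811]))
stand x [0.4526 0.5188 0.5391 0.5821 0.5837] y [0.016  0.0166 0.0479 0.0798 0.1514]
0.016 115 0.5188 0.5824
0.022 239 0.5186 0.5826
0.028 246 0.4665 0.5821
0.034 163 0.4584 0.5818
0.04 94 0.4549 0.5396
0.046 70 0.4528 0.5398
0.052 87 0.4526 0.5398
0.058 93 0.4549 0.5397
0.064 199 0.456 0.5837
0.07 237 0.5193 0.5837
0.076 241 0.5196 0.5836
0.082 48 0.5197 0.5793Traceback (most recent call last):
  File "ext.py", line 12, in <module>
    k=abs(ys-y0)<.003; print(round(y0,4),k.sum(),xs[k].min().round(4),xs[k].max().round(4))
                                                 ~~~~~~~~~^^
    return umr_minimum(a, axis, None, out, keepdims, initial, where)
ValueError: zero-size array to reduction operation minimum which has no identity
```

```bash
sed -i '/^for y0/d' ext.py; sed -i '/^q=/d' ext.py; python3 ext.py
```

```text
File "ext.py", line 11
    k=abs(ys-y0)<.003; print(round(y0,4),k.sum(),xs[k].min().round(4),xs[k].max().round(4))
IndentationError: unexpected indent
```

```bash
sed -i '11d' ext.py; python3 ext.py
cat >> ext.py <<'E'
m,_=top(f,.0,.2,(.4,.6,-.3,-.12),W);xs,ys=L(W[m]);zz=W[m][:,2]
k=(abs(ys-.024)<.004)&(xs>.49)&(xs<.62); o=np.argsort(xs[k]); print(np.c_[xs[k],zz[k]][o][::12].round(3).tolist())
E
python3 ext.py | tail -1
```

```text
tool yaw -0.47658337794737254
tcp in rot (array([0.49758338]), array([0.04692811]))
stand x [0.4526 0.5188 0.5391 0.5821 0.5837] y [0.016  0.0166 0.0479 0.0798 0.1514]
handle top x 0.5387451854186601 0.562565864707544 y 0.03609559418705713 0.060153478354807305 zmax 0.18953745704424274
handle rect ((511.32391357421875, -209.8378448486328), (23.89088249206543, 23.759105682373047), 63.406837463378906)
handle body y 0.03606613186557747 0.06029349212490007 x 0.5384556297389418 0.6099964667659413
collar 103 0.534226031935681 0.5576297725498195 0.035699740419766035 0.0650728108821502
[[0.491, 0.001], [0.498, 0.002], [0.502, 0.002], [0.507, 0.001], [0.51, 0.001], [0.513, 0.001], [0.514, 0.014], [0.517, 0.014], [0.519, 0.027], [0.519, 0.027], [0.519, 0.084], [0.519, 0.032], [0.519, 0.043], [0.519, 0.059], [0.519, 0.012], [0.521, 0.087], [0.523, 0.088], [0.526, 0.087], [0.528, 0.087], [0.531, 0.087], [0.533, 0.087], [0.536, 0.087], [0.538, 0.087], [0.541, 0.088], [0.544, 0.088], [0.546, 0.087], [0.549, 0.086], [0.551, 0.085], [0.553, 0.086], [0.556, 0.086], [0.558, 0.088], [0.56, 0.085], [0.563, 0.086], [0.565, 0.087], [0.567, 0.085], [0.57, 0.085], [0.572, 0.085], [0.575, 0.087], [0.577, 0.088], [0.58, 0.086]]
```

Base foot of 76 mm and top of 64 mm. Stand centre and handle axis agree at world (0.511, -0.210). The handle is 23.9 x 23.8 mm and upright, its yaw within 0.7° of the tool's. Grasping.

```bash
python3 -m inch '[[85,[-0.9,0.04,0],0],[85,[-0.87,0,0],0],[85,[0,0,0.9],0],[85,[0,0,1],0],[85,[0,0,1],0]]'
python3 -m inch '[[85,[0,0,1],0],[85,[0,0,1],0],[85,[0,0,0.7],0],[85,[0,0,0.26],0],[85,[0,0,0],0]]'
python3 -m inch '[[85,[0,0,0],0],[85,[0,0,0],0]]'
```

```text
time: 12.8
eef_pos: [0.5117, -0.2108, 0.219]
orientation: [0.001, 0.237, 0.972, -0.0]
force: [0.5, 0.3, -0.3]
finger_gap: 0.0851
grip_force: 0.0
time: 13.3
eef_pos: [0.5103, -0.2102, 0.1296]
orientation: [-0.001, 0.237, 0.971, 0.0]
force: [-0.3, 0.4, -0.2]
finger_gap: 0.085
grip_force: 0.0
time: 13.5
eef_pos: [0.5125, -0.2116, 0.1327]
orientation: [0.002, 0.237, 0.971, -0.0]
force: [0.0, 1.8, 0.2]
finger_gap: 0.0848
grip_force: 0.0
```

```bash
python3 -m inch '[[15,[0,0,0],0],[15,[0,0,0],0],[15,[0,0,0],0],[15,[0,0,0],0],[15,[0,0,0],0]]' 70
python3 -m inch '[[15,[0,0,0],0],[15,[0,0,0],0],[15,[0,0,0],0]]' 70; python3 -c "
from h import *
st()"
```

```text
time: 14.0
eef_pos: [0.5112, -0.2109, 0.131]
orientation: [-0.0, 0.238, 0.971, 0.0]
force: [-0.5, 0.4, 0.5]
finger_gap: 0.0234
grip_force: 68.2
time: 14.3
eef_pos: [0.5112, -0.2109, 0.131]
orientation: [-0.0, 0.238, 0.971, -0.0]
force: [-1.2, 1.5, 2.2]
finger_gap: 0.0232
grip_force: 68.2
t 14.3 tcp [ 0.5112 -0.2109  0.131 ] q [-0.      0.2376  0.9714 -0.    ] gap 0.0232 grip 68.20945858955383 F [-1.2  1.5  2.2] joints [-0.52  0.17  1.87 -0.    1.1  -1.61]
```

Gripped at 23.2 mm with the axis at the TCP. Lifting out of the well.

```bash
python3 -m inch '[[15,[0,0,-0.2],0],[15,[0,0,-0.4],0],[15,[0,0,-0.6],0],[15,[0,0,-0.8],0],[15,[0,0,-1],0]]'
python3 -m inch '[[15,[0,0,-1],0],[15,[0,0,-1],0],[15,[0,0,0],-0.12],[15,[0,0,0],-0.12],[15,[0,0,0],-0.12]]'
python3 -m inch '[[15,[0,0,0],-0.12],[15,[0,0,0],-0.057],[15,[0,0,0],0],[15,[0,0,0],0]]'
python3 -c "
from h import *
st(); grab('wrist')"
```

```text
time: 14.8
eef_pos: [0.5103, -0.2104, 0.2209]
orientation: [-0.001, 0.238, 0.971, 0.0]
force: [-0.3, 0.1, -1.7]
finger_gap: 0.0233
grip_force: 68.3
time: 15.3
eef_pos: [0.5113, -0.211, 0.2821]
orientation: [0.001, 0.057, 0.998, -0.0]
force: [-0.3, 0.1, -0.6]
finger_gap: 0.0231
grip_force: 68.3
time: 15.7
eef_pos: [0.5112, -0.2109, 0.2812]
orientation: [0.0, -0.028, 1.0, -0.0]
force: [-0.0, 0.1, -2.0]
finger_gap: 0.0234
grip_force: 68.3
t 15.7 tcp [ 0.5112 -0.2109  0.2812] q [ 2.000e-04 -2.800e-02  9.996e-01 -1.000e-04] gap 0.0234 grip 68.28585147857666 F [-0.   0.1 -2. ] joints [-0.52  0.03  1.73 -0.    1.39 -2.14]
```

View pics/wrist.png

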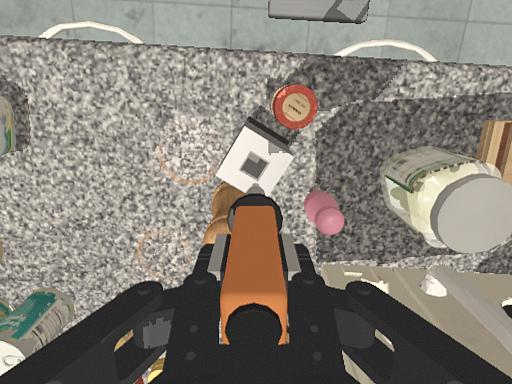

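The scraper hangs straight in the fingers: handle (253,270), collar (255,213). The stand's empty well is clearly visible at (256,168). I measure the well now for the return, then travel to the groove start.

```bash
python3 - <<'E'
from h import *
f=dict(np.load('pics/wrist.npz')); W=pts(f); g=cv2.cvtColor(f['pixels'],cv2.COLOR_RGB2GRAY)
m,_=top(f,.078,.094,(.44,.6,-.3,-.12),W); r=g[120:200,205:300].astype(int)
# stand top: bright grey; well: dark hole inside
b=((g>150)&m).astype(np.uint8)
c,_=cv2.findContours(b,cv2.RETR_CCOMP,cv2.CHAIN_APPROX_NONE)
for k in sorted(c,key=cv2.contourArea)[-4:]:
    q=np.array([ray(f,*p,.085)[:2] for p in k[:,0]])*1000; print(cv2.contourArea(k),k[:,0].mean(0),cv2.minAreaRect(q.astype(np.float32)))
E
python3 -m inch '[[15,[0,0.4,-0.5],0],[15,[0,0.7,0],0],[15,[0,1,0],0],[15,[0,1,0],0],[15,[0,1,0],0]]'
python3 -m inch '[[15,[0,1,0],0],[15,[0,1,0],0],[15,[0,1,0],0],[15,[0,1,0],0],[15,[0,1,0],0]]'
python3 -m inch '[[15,[0,1,0],0],[15,[0,1,0],0],[15,[0,1,0],0],[15,[0,1,0],0],[15,[0,1,0],0]]'
python3 -m inch '[[15,[0,1,0],0],[15,[0,0.7,0],0],[15,[0.24,0.4,0],0],[15,[0.24,0,0],0],[15,[0,0,0],0]]'
```

```text
40.0 [273.60714286 147.67857143] ((490.3663330078125, -188.1475372314453), (8.829713821411133, 11.105561256408691), 3.182448387145996)
64.5 [325.27027027 223.21621622] ((578.0407104492188, -122.17527770996094), (7.0977325439453125, 21.936721801757812), 89.79275512695312)
428.5 [253.47887324 165.45070423] ((512.6962890625, -210.46682739257812), (24.23614501953125, 25.16292381286621), 61.83789825439453)
2784.0 [254.71904762 162.91904762] ((512.3521728515625, -210.385986328125), (64.11792755126953, 64.3233642578125), 61.453643798828125)
time: 16.25
eef_pos: [0.5041, -0.0864, 0.2973]
orientation: [0.001, -0.028, 1.0, 0.0]
force: [1.2, 0.5, -1.5]
finger_gap: 0.0231
grip_force: 68.6
time: 16.75
eef_pos: [0.4953, 0.0636, 0.2974]
orientation: [0.001, -0.029, 1.0, 0.0]
force: [0.7, 0.0, -1.6]
finger_gap: 0.0233
grip_force: 68.6
time: 17.25
eef_pos: [0.4865, 0.2134, 0.2974]
orientation: [0.001, -0.029, 1.0, 0.0]
force: [0.6, 0.8, -0.8]
finger_gap: 0.0232
grip_force: 68.6
time: 17.75
eef_pos: [0.4677, 0.2732, 0.2962]
orientation: [-0.0, -0.029, 1.0, -0.0]
force: [0.4, -0.1, -1.2]
finger_gap: 0.0234
grip_force: 68.5
```

```bash
python3 -m inch '[[15,[-0.06,0,0.5],0],[15,[0,0,1],0],[15,[0,0,1],0],[15,[0,0,1],0],[15,[0,0,0.8],0]]'
python3 -m inch '[[15,[0,0,0.5],0],[15,[0,0,0],0],[15,[0,0,0],0],[15,[0,0,0],0]]'
python3 - <<'E'
from h import *
st()
f=grab('scene'); g=grab('side'); w=grab('wrist')
a=cv2.resize(f['pixels'][160:220,175:255,::-1],None,fx=5,fy=5,interpolation=cv2.INTER_CUBIC)
b=cv2.resize(g['pixels'][190:265,190:270,::-1],None,fx=4,fy=4,interpolation=cv2.INTER_CUBIC)
b=cv2.resize(b,(400,300)); cv2.imwrite('pics/c3.png',np.hstack([a,b]))
E
```

```text
time: 18.25
eef_pos: [0.4698, 0.2718, 0.1637]
orientation: [-0.001, -0.028, 1.0, -0.001]
force: [-0.4, 0.3, -0.8]
finger_gap: 0.0235
grip_force: 68.5
time: 18.65
eef_pos: [0.4723, 0.274, 0.1536]
orientation: [0.002, -0.028, 1.0, 0.001]
force: [0.7, -0.3, -0.8]
finger_gap: 0.0233
grip_force: 68.5
t 18.65 tcp [0.4723 0.274  0.1536] q [ 1.600e-03 -2.840e-02  9.996e-01  6.000e-04] gap 0.0233 grip 68.50910425186157 F [ 0.7 -0.3 -0.8] joints [ 0.4   0.13  1.87 -0.    1.14 -1.23]
```

View pics/c3.png

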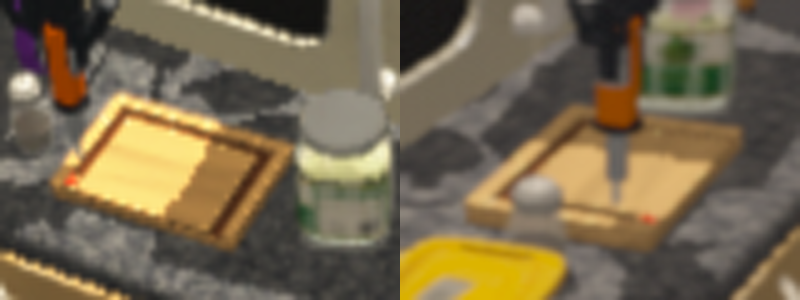

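In the crops, the left one (scene) shows the scraper over the left end of the board beside the shaker. The right one (side) shows the nib at (617,203), just over the groove, left of the red dot (648,218). Pressing in slowly.

```bash
python3 -m inch '[[15,[0,0,0],0],[15,[0,0,0],0]]'; python3 -m inch '[[15,[0,0,0.2],0],[15,[0,0,0.15],0],[15,[0,0,0.1],0],[15,[0,0,0],0],[15,[0,0,0],0]]'; python3 -m inch '[[15,[0,0,0],0]]'
```

```text
time: 19.0
eef_pos: [0.471, 0.2738, 0.1524]
orientation: [0.0, -0.029, 1.0, 0.0]
force: [0.8, -1.1, -0.8]
finger_gap: 0.0235
grip_force: 68.5
time: 19.5
eef_pos: [0.4706, 0.2735, 0.138]
orientation: [-0.0, -0.029, 1.0, -0.0]
force: [0.1, 0.3, -0.7]
finger_gap: 0.0232
grip_force: 68.5
time: 19.6
eef_pos: [0.4709, 0.2737, 0.1384]
orientation: [0.0, -0.029, 1.0, 0.0]
force: [0.1, -0.6, -0.1]
finger_gap: 0.0234
grip_force: 68.5
```

```bash
python3 -m inch '[[15,[0,-0.02,0.1],0],[15,[0,0,0.1],0],[15,[0,0,0.1],0],[15,[0,0,0],0],[15,[0,0,0],0]]'; python3 -m inch '[[15,[0,0,0],0]]'
```

```text
time: 20.1
eef_pos: [0.4713, 0.2732, 0.1297]
orientation: [0.0, -0.029, 1.0, 0.0]
force: [0.0, 0.4, 0.7]
finger_gap: 0.0234
grip_force: 68.8
time: 20.2
eef_pos: [0.4712, 0.2731, 0.1297]
orientation: [0.0, -0.029, 1.0, 0.0]
force: [0.3, 0.6, 0.6]
finger_gap: 0.0233
grip_force: 68.8
```

```bash
python3 -m inch '[[15,[0,0,0.05],0],[15,[0,0,0],0],[15,[0,0,0],0],[15,[-0.05,0,0],0],[15,[-0.1,0,0],0]]'
python3 -m inch '[[15,[-0.14,0,0],0],[15,[-0.14,0,0],0],[15,[-0.14,0,0],0],[15,[-0.14,0,0],0],[15,[-0.14,0,0],0]]'
cat > b.py <<'E'
from h import *
s=monitor.sense(); p=s['eef_pos']; a=.0577; d=p[:2]-np.array([.5161,.1957])
print('t',s['time'],'board',(d[0]*np.cos(a)+d[1]*np.sin(a)).round(4),(-d[0]*np.sin(a)+d[1]*np.cos(a)).round(4),'z',p[2].round(4),'F',s['force'].round(1),s['orientation'].round(4))
E
python3 b.py
```

```text
time: 20.7
eef_pos: [0.4738, 0.2731, 0.1273]
orientation: [-0.002, -0.029, 1.0, -0.0]
force: [-2.1, 0.6, 2.3]
finger_gap: 0.023
grip_force: 68.9
time: 21.2
eef_pos: [0.4966, 0.2744, 0.1277]
orientation: [-0.0, -0.029, 1.0, -0.0]
force: [-1.4, -0.3, 2.0]
finger_gap: 0.023
grip_force: 68.9
t 21.2 board -0.0149 0.0797 z 0.1277 F [-1.4 -0.3  2. ] [-2.000e-04 -2.860e-02  9.996e-01 -1.000e-04]
```

```bash
python3 -m inch '[[15,[-0.14,0,0],0],[15,[-0.14,0,0],0],[15,[-0.14,0,0],0],[15,[-0.14,0,0],0],[15,[-0.14,0,0],0]]'
python3 -m inch '[[15,[-0.14,0,0],0],[15,[-0.14,0,0],0],[15,[-0.14,0,0],0],[15,[-0.14,0,0],0],[15,[-0.14,0,0],0]]'
python3 b.py
```

```text
time: 21.7
eef_pos: [0.5176, 0.2757, 0.1278]
orientation: [0.0, -0.029, 1.0, 0.0]
force: [-2.9, -0.0, 0.9]
finger_gap: 0.0234
grip_force: 68.9
time: 22.2
eef_pos: [0.5386, 0.2768, 0.1278]
orientation: [-0.0, -0.029, 1.0, -0.0]
force: [-3.1, -0.6, 1.9]
finger_gap: 0.0233
grip_force: 68.9
t 22.2 board 0.0271 0.0797 z 0.1278 F [-3.1 -0.6  1.9] [-0.     -0.0286  0.9996 -0.    ]
```

```bash
python3 -m inch '[[15,[-0.14,0,0],0],[15,[-0.14,0,0],0],[15,[-0.14,0,0],0],[15,[-0.14,0,0],0],[15,[-0.08,0,0],0]]'
python3 -m inch '[[15,[0,0,0],0],[15,[0,0,0],0]]'
python3 b.py
```

```text
time: 22.7
eef_pos: [0.558, 0.278, 0.1279]
orientation: [0.0, -0.029, 1.0, 0.0]
force: [-1.3, -0.1, 0.5]
finger_gap: 0.0232
grip_force: 68.9
time: 22.9
eef_pos: [0.5584, 0.278, 0.1282]
orientation: [0.001, -0.029, 1.0, 0.0]
force: [-0.2, -0.3, 1.3]
finger_gap: 0.0235
grip_force: 68.9
t 22.9 board 0.047 0.0798 z 0.1282 F [-0.2 -0.3  1.3] [ 1.300e-03 -2.860e-02  9.996e-01  2.000e-04]
```

```bash
python3 -m inch '[[15,[-0.07,0,0],0],[15,[0,-0.05,0.01],0],[15,[0,-0.1,0],0],[15,[0,-0.15,0],0],[15,[0,-0.15,0],0]]'
python3 -m inch '[[15,[0,-0.15,0],0],[15,[0,-0.15,0],0],[15,[0,-0.15,0],0],[15,[0,-0.15,0],0],[15,[0,-0.15,0],0]]'
python3 b.py
```

```text
time: 23.4
eef_pos: [0.5609, 0.2648, 0.128]
orientation: [0.001, -0.029, 1.0, 0.001]
force: [-0.3, 2.7, 1.5]
finger_gap: 0.0235
grip_force: 68.9
time: 23.9
eef_pos: [0.5615, 0.2417, 0.1275]
orientation: [-0.0, -0.029, 1.0, 0.0]
force: [0.2, 1.6, 1.4]
finger_gap: 0.0232
grip_force: 68.9
t 23.9 board 0.048 0.0433 z 0.1275 F [0.2 1.6 1.4] [-1.000e-04 -2.850e-02  9.996e-01  0.000e+00]
```

```bash
python3 -m inch '[[15,[-0.03,-0.15,0],0],[15,[0,-0.15,0],0],[15,[0,-0.15,0],0],[15,[0,-0.15,0],0],[15,[0,-0.15,0],0]]'
python3 -m inch '[[15,[-0.02,-0.15,0],0],[15,[0,-0.15,0],0],[15,[0,-0.15,0],0],[15,[0,-0.15,0],0],[15,[0,-0.15,0],0]]'
python3 b.py
```

```text
time: 24.4
eef_pos: [0.5638, 0.2193, 0.1275]
orientation: [0.0, -0.029, 1.0, 0.0]
force: [-1.3, 1.7, 2.0]
finger_gap: 0.0235
grip_force: 68.9
time: 24.9
eef_pos: [0.5656, 0.1969, 0.1275]
orientation: [0.0, -0.029, 1.0, 0.0]
force: [-0.7, 2.4, 1.1]
finger_gap: 0.0234
grip_force: 68.9
t 24.9 board 0.0495 -0.0016 z 0.1275 F [-0.7  2.4  1.1] [ 0.     -0.0286  0.9996  0.    ]
```

```bash
python3 -m inch '[[15,[0,-0.15,0],0],[15,[0,-0.15,0],0],[15,[0,-0.15,0],0],[15,[0,-0.15,0],0],[15,[0,-0.15,0],0]]'
python3 -m inch '[[15,[0,-0.15,0],0],[15,[0,-0.15,0],0],[15,[0,-0.15,0],0],[15,[0,-0.15,0],0],[15,[0,-0.15,0],0]]'
python3 b.py
python3 -m inch '[[15,[0,-0.15,0],0],[15,[0,-0.15,0],0],[15,[0,-0.15,0],0],[15,[0,-0.15,0],0],[15,[0,-0.15,0],0]]'
python3 b.py
```

```text
time: 25.4
eef_pos: [0.5669, 0.1744, 0.1275]
orientation: [-0.0, -0.029, 1.0, 0.0]
force: [-0.9, 3.0, 1.2]
finger_gap: 0.0233
grip_force: 68.9
time: 25.9
eef_pos: [0.5682, 0.152, 0.1275]
orientation: [-0.0, -0.029, 1.0, -0.0]
force: [-0.3, 2.7, 1.8]
finger_gap: 0.0233
grip_force: 68.9
t 25.9 board 0.0495 -0.0467 z 0.1275 F [-0.3  2.7  1.8] [-0.     -0.0286  0.9996 -0.    ]
time: 26.4
eef_pos: [0.5694, 0.1295, 0.1275]
orientation: [-0.0, -0.029, 1.0, -0.0]
force: [-0.2, 2.3, 1.1]
finger_gap: 0.0236
grip_force: 68.9
t 26.4 board 0.0494 -0.0692 z 0.1275 F [-0.2  2.3  1.1] [-1.000e-04 -2.860e-02  9.996e-01 -0.000e+00]
```

```bash
python3 -m inch '[[15,[0,-0.14,0],0],[15,[0,-0.12,0],0],[15,[0,-0.07,0],0],[15,[0,0,0],0],[15,[0,0,0],0]]'
python3 b.py
```

```text
time: 26.9
eef_pos: [0.57, 0.1192, 0.1274]
orientation: [-0.0, -0.029, 1.0, -0.001]
force: [0.6, 0.6, 1.4]
finger_gap: 0.0233
grip_force: 69.0
t 26.9 board 0.0494 -0.0795 z 0.1274 F [0.6 0.6 1.4] [-1.000e-04 -2.880e-02  9.996e-01 -9.000e-04]
```

```bash
python3 -m inch '[[15,[0.06,-0.02,0],0],[15,[0.1,0,0],0],[15,[0.14,0,0],0],[15,[0.14,0,0],0],[15,[0.14,0,0],0]]'
python3 -m inch '[[15,[0.14,0,0],0],[15,[0.14,0,0],0],[15,[0.14,0,0],0],[15,[0.14,0,0],0],[15,[0.14,0,0],0]]'
python3 b.py
python3 -m inch '[[15,[0.14,0,0],0],[15,[0.14,0,0],0],[15,[0.14,0,0],0],[15,[0.14,0,0],0],[15,[0.14,0,0],0]]'
python3 b.py
```

```text
time: 27.4
eef_pos: [0.5527, 0.1184, 0.1278]
orientation: [0.001, -0.029, 1.0, -0.0]
force: [2.9, -0.8, 1.8]
finger_gap: 0.0233
grip_force: 68.9
time: 27.9
eef_pos: [0.5314, 0.1172, 0.1275]
orientation: [0.0, -0.029, 1.0, 0.0]
force: [2.6, 0.0, 1.8]
finger_gap: 0.023
grip_force: 68.9
t 27.9 board 0.0108 -0.0792 z 0.1275 F [2.6 0.  1.8] [ 1.000e-04 -2.860e-02  9.996e-01  0.000e+00]
time: 28.4
eef_pos: [0.5104, 0.116, 0.1275]
orientation: [-0.0, -0.029, 1.0, 0.0]
force: [2.2, -0.3, 1.6]
finger_gap: 0.0233
grip_force: 68.9
t 28.4 board -0.0103 -0.0792 z 0.1275 F [ 2.2 -0.3  1.6] [-0.     -0.0286  0.9996  0.    ]
```

```bash
python3 -m inch '[[15,[0.14,0,0],0],[15,[0.14,0,0],0],[15,[0.14,0,0],0],[15,[0.14,0,0],0],[15,[0.14,0,0],0]]'
python3 -m inch '[[15,[0.14,0,0],0],[15,[0.14,0,0],0],[15,[0.1,0,0],0],[15,[0,0,0],0],[15,[0,0,0],0]]'
python3 b.py
```

```text
time: 28.9
eef_pos: [0.4894, 0.1148, 0.1275]
orientation: [-0.0, -0.029, 1.0, -0.0]
force: [1.6, -0.4, 2.0]
finger_gap: 0.0228
grip_force: 68.9
time: 29.4
eef_pos: [0.4773, 0.1141, 0.1271]
orientation: [-0.001, -0.029, 1.0, -0.0]
force: [-0.2, 0.6, 0.7]
finger_gap: 0.023
grip_force: 68.9
t 29.4 board -0.0434 -0.0792 z 0.1271 F [-0.2  0.6  0.7] [-1.300e-03 -2.860e-02  9.996e-01 -1.000e-04]
```

```bash
python3 -m inch '[[15,[0,0,-0.2],0],[15,[0,0,-0.5],0],[15,[0,0,-0.9],0],[15,[0,0,-1],0],[15,[0,0,-1],0]]'
python3 -m inch '[[15,[0,0,-1],0],[15,[0,0,-1],0],[15,[0,-0.44,0],0],[15,[0,-0.7,0],0],[15,[0,-1,0],0]]'
python3 -m inch '[[15,[0,-1,0],0],[15,[0,-1,0],0],[15,[0,-1,0],0],[15,[0,-1,0],0],[15,[0,-1,0],0]]'
python3 -m inch '[[15,[0,-1,0],0],[15,[0,-1,0],0],[15,[-0.26,-1,0],0],[15,[-0.26,-0.74,0],0],[15,[0,0,0],0.12]]'
python3 -m inch '[[15,[0,0,0],0.12],[15,[0,0,0],0.12],[15,[0,0,0],0.12],[15,[0,0,0],0.057],[15,[0,0,0],0]]'
python3 -m inch '[[15,[0,0,0],0],[15,[0,0,0],0]]'
python3 -c "
from h import *
st(); grab('wrist'); grab('scene')"
```

```text
time: 29.9
eef_pos: [0.4765, 0.114, 0.2351]
orientation: [-0.003, -0.029, 1.0, -0.0]
force: [-0.0, -0.6, -0.9]
finger_gap: 0.0232
grip_force: 68.6
time: 30.4
eef_pos: [0.4805, 0.0497, 0.2935]
orientation: [-0.002, -0.03, 1.0, 0.0]
force: [0.2, -0.4, -1.6]
finger_gap: 0.0232
grip_force: 68.6
time: 30.9
eef_pos: [0.4887, -0.1009, 0.2929]
orientation: [-0.003, -0.028, 1.0, 0.001]
force: [0.2, -0.5, -1.5]
finger_gap: 0.0236
grip_force: 68.6
time: 31.4
eef_pos: [0.5113, -0.2135, 0.2926]
orientation: [-0.002, 0.035, 0.999, 0.001]
force: [-0.9, 0.5, -2.1]
finger_gap: 0.0232
grip_force: 68.8
time: 31.9
eef_pos: [0.5109, -0.2106, 0.2928]
orientation: [-0.003, 0.238, 0.971, 0.001]
force: [1.0, -0.1, -1.3]
finger_gap: 0.0232
grip_force: 68.8
time: 32.1
eef_pos: [0.512, -0.2107, 0.2945]
orientation: [-0.001, 0.237, 0.971, 0.0]
force: [0.3, -1.4, -1.8]
finger_gap: 0.0236
grip_force: 68.8
t 32.1 tcp [ 0.512  -0.2107  0.2945] q [-1.000e-03  2.373e-01  9.714e-01  2.000e-04] gap 0.0236 grip 68.75853180885315 F [ 0.3 -1.4 -1.8] joints [-0.52  0.02  1.71 -0.    1.41 -1.61]
```

View pics/wrist.png

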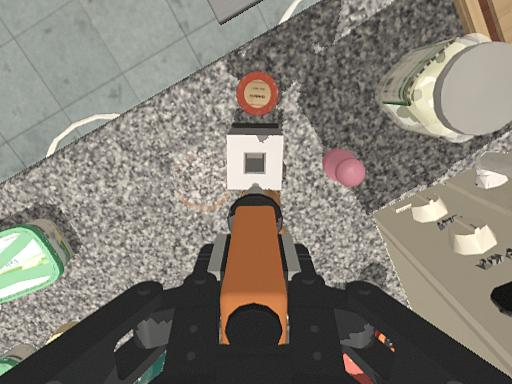

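The wrist view shows the well at (255,163) and the held scraper's collar at (255,213), in line, with mill and spice jar undisturbed. Lowering: fast to just above the well, then gently.

```bash
python3 -m inch '[[15,[0,0,0.4],0],[15,[0,0,0.7],0],[15,[0,0,0.7],0],[15,[0,0,0.5],0],[15,[0,0,0.2],0]]'
python3 -m inch '[[15,[0,0,0],0],[15,[0,0,0],0],[15,[0,0,0],0]]'
python3 -m inch '[[15,[0,0,0.2],0],[15,[0,0,0.2],0],[15,[0,0,0.2],0],[15,[0,0,0.2],0],[15,[0,0,0],0]]'
```

```text
time: 32.7
eef_pos: [0.5112, -0.21, 0.2176]
orientation: [-0.002, 0.238, 0.971, 0.001]
force: [-0.4, 0.4, -0.9]
finger_gap: 0.0231
grip_force: 68.7
time: 33.0
eef_pos: [0.5135, -0.2113, 0.2219]
orientation: [0.001, 0.238, 0.971, -0.0]
force: [-0.6, 1.1, -0.7]
finger_gap: 0.0235
grip_force: 68.7
time: 33.5
eef_pos: [0.5117, -0.2103, 0.1948]
orientation: [-0.001, 0.238, 0.971, 0.0]
force: [-0.7, -0.4, -1.1]
finger_gap: 0.0235
grip_force: 68.7
```

Nib entered freely, no side force. Continuing down.

```bash
python3 -m inch '[[15,[0,0,0.2],0],[15,[0,0,0.2],0],[15,[0,0,0.2],0],[15,[0,0,0.2],0],[15,[0,0,0],0]]'
python3 -m inch '[[15,[0,0,0.2],0],[15,[0,0,0.2],0],[15,[0,0,0.2],0],[15,[0,0,0.2],0],[15,[0,0,0],0]]'
python3 -m inch '[[15,[0,0,0.1],0],[15,[0,0,0.1],0],[15,[0,0,0],0],[15,[0,0,0],0]]'
```

```text
time: 34.0
eef_pos: [0.5118, -0.2104, 0.171]
orientation: [-0.001, 0.238, 0.971, 0.0]
force: [-0.3, 0.4, -1.6]
finger_gap: 0.0233
grip_force: 68.7
time: 34.5
eef_pos: [0.5118, -0.2103, 0.1471]
orientation: [-0.001, 0.238, 0.971, 0.0]
force: [-0.1, -0.6, -1.7]
finger_gap: 0.0234
grip_force: 68.7
time: 34.9
eef_pos: [0.5127, -0.2108, 0.1426]
orientation: [0.0, 0.238, 0.971, -0.0]
force: [-0.0, -0.4, -2.0]
finger_gap: 0.023
grip_force: 68.7
```

```bash
python3 -m inch '[[15,[0,0,0.1],0],[15,[0,0,0.1],0],[15,[0,0,0.1],0],[15,[0,0,0],0],[15,[0,0,0],0]]'
python3 -m inch '[[15,[0,0,0.03],0],[15,[0,0,0.03],0],[15,[0,0,0],0]]'
python3 -m inch '[[15,[0,0,0.03],0],[15,[0,0,0],0]]'
```

```text
time: 35.4
eef_pos: [0.5125, -0.2108, 0.1333]
orientation: [-0.0, 0.238, 0.971, 0.0]
force: [0.4, -0.8, -1.3]
finger_gap: 0.0233
grip_force: 68.7
time: 35.7
eef_pos: [0.5126, -0.2108, 0.1316]
orientation: [-0.0, 0.238, 0.971, 0.0]
force: [-0.0, -0.5, -1.2]
finger_gap: 0.0232
grip_force: 68.7
time: 35.9
eef_pos: [0.5128, -0.2109, 0.1311]
orientation: [0.0, 0.238, 0.971, -0.0]
force: [0.6, 0.6, 0.1]
finger_gap: 0.0235
grip_force: 68.8
```

Collar is reaching the stand. Release slowly and lift away.

```bash
python3 -m inch '[[15,[0,0,0.02],0],[15,[0,0,0],0],[15,[0,0,0],0]]' 20
python3 -m inch '[[30,[0,0,0],0],[50,[0,0,0],0],[70,[0,0,0],0],[85,[0,0,0],0],[85,[0,0,0],0]]'
python3 -m inch '[[85,[0,0,0],0],[85,[0,0,0],0],[85,[0,0,-0.3],0],[85,[0,0,-0.8],0],[85,[0,0,-1],0]]'
python3 -m inch '[[85,[0,0,-1],0],[85,[0,0,-1],0],[85,[0,0,-1],0],[85,[0,0,-0.8],0],[85,[0.6,0,0],0]]'
python3 -m inch '[[85,[0.9,0,0],0],[85,[0.3,0,0],0],[85,[0,0,0],0],[85,[0,0,0],0]]'
python3 std.py wrist; python3 ext.py | grep -v '\[\['
python3 -c "
from h import *
f=grab('scene');W=pts(f)
m,_=top(f,.02,.12,(.45,.55,.31,.39),W);P=W[m];print('shaker',len(P),P.min(0),P.max(0))"
```

```text
time: 36.2
eef_pos: [0.5129, -0.2109, 0.131]
orientation: [0.0, 0.238, 0.971, -0.0]
force: [-2.5, 1.7, 5.7]
finger_gap: 0.0229
grip_force: 69.5
time: 36.7
eef_pos: [0.5126, -0.2108, 0.13]
orientation: [-0.0, 0.238, 0.971, 0.0]
force: [-0.7, 0.6, -0.6]
finger_gap: 0.0847
grip_force: 0.0
time: 37.2
eef_pos: [0.5116, -0.2102, 0.1928]
orientation: [-0.002, 0.238, 0.971, 0.0]
force: [0.9, -0.2, 0.1]
finger_gap: 0.0854
grip_force: 0.0
time: 37.7
eef_pos: [0.4997, -0.2043, 0.3134]
orientation: [0.005, 0.238, 0.971, -0.002]
force: [0.7, -0.2, -0.3]
finger_gap: 0.085
grip_force: 0.0
time: 38.1
eef_pos: [0.4652, -0.1862, 0.3076]
orientation: [0.001, 0.238, 0.971, -0.0]
force: [-0.4, 0.7, 0.3]
finger_gap: 0.0849
grip_force: 0.0
t 38.1 tcp [ 0.4652 -0.1862  0.3076] q [ 7.000e-04  2.376e-01  9.714e-01 -2.000e-04] gap 0.0849 grip 0.0 F [-0.4  0.7  0.3] joints [-0.52 -0.11  1.81  0.    1.44 -1.61]
stand top 1721 0.0858577939169482 ((511.6463317871094, -209.579833984375), (63.971397399902344, 64.39755249023438), 62.360595703125)
 ray ((511.3568420410156, -209.49163818359375), (64.09305572509766, 64.
[... 292 characters left out ...]
.51103751 -0.20961771  0.187     ]
tool yaw -0.47988779236710455
tcp in rot (array([0.49877953]), array([0.04961756]))
stand x [0.4529 0.5187 0.5393 0.5823 0.5827] y [0.0182 0.0187 0.0502 0.0818 0.16  ]
handle top x 0.5405611444018503 0.5646470759183781 y 0.038398957543908485 0.06157143646486457 zmax 0.19015217431441583
handle rect ((513.2947998046875, -210.7090606689453), (23.132404327392578, 23.93762969970703), 61.961944580078125)
handle body y 0.03796437452315507 0.061883030014333124 x 0.5403827728554126 0.6104481964576253
collar 100 0.5356970597519037 0.5582720291734473 0.036728489807554776 0.0674044255831272
shaker 97 [0.47250556 0.32609944 0.02040913] [0.50825898 0.36435469 0.09046437]
```

Scraper is fully down (end height unchanged, axis within 2 mm of the stand's centre) and upright. The shaker is standing and the fingers are clear. Handing in.

```bash
python3 -c "
from rig import order
print(order.job_done())"
```

```text
the job is handed in; nothing more can be done
None
```

I handed the job in at about 38 s of the 72 s allowed, and no verdict came back: the salt shaker stands upright on the worktop left of the board, the nib was pressed along the whole groove from the red dot to the spout, and the scraper is back upright and fully down in its stand.

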